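# Load a column into its spring-loaded holder

### The arm

A 6-joint arm with a two-finger parallel gripper is mounted at the origin on a cart in front of the work surface, level with it; the furniture and walls round the work are solid. World frame = base frame: x ahead of the robot, y to its left, z up, the work surface at z = 0. Lengths are in m, angles in rad, forces in N, time in s.
With the tool pointing down it reaches from about 0.35 to 0.95 m from the base axis. Payload 17.4 kg.
Tool frame: the origin (TCP) lies midway between the tips of the shut fingers; the grasp point (between the pads) lies behind it (env.grip_point_offset is the z of the grasp point in the tool frame, in m); z points along the fingers, y is the direction in which the jaws open and shut (so a half turn about z gives the same grasp; the last joint's range is limited). The gripper opens to 93 mm and grips with 3 to 60 N. Pads are 15 mm wide; open, the fingers measure 128 mm over their backs; the gripper's body (75 mm by 188 mm) begins 65 mm behind the grasp point.
Start: joints at [-1.295, 0.116, 1.442, -0, 1.584, -0.038], TCP at [0.208, -0.642, 0.219] pointing down, gripper open.
Joint ranges: [-2.83, 2.83], [-0.83, 2.19], [0.07, 2.5], [-1.14, 4.28], [0.01, 3], [-2.97, 2.97]. Speed limits (rad/s): [1.89, 1.89, 2.22, 3.14, 3.14, 3.14].

### API

Orientations are given as a rotation vector (axis times angle).
In Python, from plant import env, eyes, workorder gives the robot as it stands.
- The arm moves only by the tool arm_command, never from a script. Its argument "motion" is a list of rows, each an object with "jaw": the finger opening in mm, from 0 to 93; "linear": the shift along the tool's x, y, z normalised to -1 to 1, where 1 is 15 cm, a list of three; "roll": the turn about the tool's z normalised to -1 to 1, where 1 is pi rad. A call has 1 to 8 rows; each row shifts and turns the commanded pose from where the row before left it, along the tool's axes as they then stand; what a row does not reach is not made up. A row lasts 1/8 s, in which the tool goes at most 62.5 mm and 10.7 degrees, less where a joint would pass 70% of its speed; a pose out of reach is approached as far as the arm can. A call with a number of a shift or a turn outside -1 to 1 is refused whole. A call with a gripper value outside its range is refused whole. The fingers move at their own pace and stop on an object; "force" is the grip in N (left out, the last holds). Time passes only in rows, so rows that do not move let the fingers close. It gives the time, the measured TCP pose, the force and the opening at its end, in the units of the state.
- env.observe(): the state, without advancing time (a new reading comes with each control period).
- eyes.read_camera(name): name is "scene" or "top" or "wrist"; returns the picture (480x640x3 uint8, red, green, blue); there is no depth.
- eyes.camera_params(name): a dict with "fx", "fy", "cx", "cy" (pixels), "R" (3x3) and "t" (3): a world point X has camera coordinates R X + t. Camera axes: x right, y down, z forward; pixel columns grow to the right and rows downward; lengths in m; the calibration is good to about 2 mm. The wrist camera is an equidistant fisheye: a pixel r from the principal point sees the ray r / f radians off the axis. A picture is of the moment at which its call begins: read the wrist's pose just before it. camera_params takes no time and is no camera call; for the wrist camera it gives the pose at the moment of the call.
- workorder.job_done(): hands the job in, once; it reports no verdict.
The state is a dict: "clock": time; "qpos": joint angles; "qvel": joint speeds; "effort": joint torques, N m; "tool_pos": TCP position; "ee_rot": TCP orientation; "ft_force": force on the tool from outside, world axes, zero at the start; "ft_torque": the same for the moment, N m; "opening": opening from 0.0 (shut) to 1.0 (fully open).
Only numpy, scipy, OpenCV 4.12 (cv2) and the standard library are available. Lean on these libraries where they do the work, as an engineer would, in place of code of your own. Each camera call takes 0.05 s, during which the arm holds its last target.

### The job

Load the long thick steel column into the spring-loaded column holder: put one end in under the hood, press the spring seat back with it while the other end is still raised, then tip that other end down behind the end stop and let go. The column must end lying level and fully home in its bay, held by the spring against the end stop.

Things in the scene. Friction and masses are not known exactly. Their poses are not given: they have to be found in the camera images.
- column_center (a point): Centre of the long thick steel column: tube 24 mm in diameter, a hex nut (30 mm across flats, 18 mm long) at each end, 130 mm overall, 0.17 to 0.35 kg, ends alike. Lies on nut flats, centre 15 mm above the worktop; grip the bare tube between the nuts. x runs along it. (Not the like column of 90 mm, nor the thin one.)
- holder: Fixed column holder, 216 x 78 mm. Origin on the worktop under the seated column's centre; z up, +x to the spring end. End stop: wall, inner face x = -65 mm, top 38 mm up. The nuts rest on pads 20 mm up, x -77 to -35 and 27 to 129; between them the base is 6 mm high (finger room). Side cheeks 50 mm apart by both nuts, none from x = -45 to 37. Seated axis is 35 mm up.
- hood_mouth (a point): Middle of the hood's lower front edge at the spring end, 62 mm above the worktop, at holder x = 45 mm; axes as holder. The aluminium hood (4 mm thick, 62 mm wide, slotted along its middle) covers the bay from here toward +x, to the grey spring housing at x = 93 mm. Only 110 mm are open from end stop to hood, so one end must go in under the hood first.
- seat (a joint): Sprung upright steel plate under the hood, 40 mm wide, 21 to 55 mm above the worktop. Value in m: 0 = fully out, face at holder x = 51 mm (116 mm from the end stop); grows as pressed toward +x, to 0.034 at most. 2 N to start it, 7 N fully pressed. Reads 0.014 with the column seated; the spring then itself pushes the column against the end stop.

How it is judged:
On the way:
1. one end of the column presses the spring seat back while the other end is still raised (value of joint seat above 0.01 m and horizontal distance between column_center and holder below 0.05 m and (angle between column_center's own x axis and vertical below 1.49 rad or angle between column_center's own x axis and vertical above 1.65 rad)), for 0.1 s.
At the end, for the whole second after the job is handed in: The long column lies at rest in the bay: its centre within 14 mm of the bay's centre seen from above and within 6 mm of the seated height of 35 mm, within 10 degrees of the bay's axis and level, the spring seat held pressed by 8 to 21 mm (horizontal distance between column_center and holder below 0.014 m and z of column_center in the frame of holder between 0.029 and 0.041 m and angle between the x axis of column_center and the x axis of holder, either way round below 0.175 rad and value of joint seat between 0.008 and 0.021 m and velocity of joint seat below 0.01 m/s); the robot touches nothing.
It also fails if it takes over 51 s, if anything falls off the work surface, if the arm or the gripper's body presses on something with over 40 N, if the wrist force passes 120 N, or if a joint passes its speed limit or range.

## Working session

There is one attempt and no reset: what is moved stays moved. The work goes in short steps, Python scripts to look and compute and a tool call to move; the robot and the scene stay as the last step left them, time stands still between calls to the robot, and variables do not carry over. Pictures are saved under pics/ and viewed, and the job is handed in when it is done.

Besides the shell and the picture viewer there is one more tool, called after "Call:" as name(argument=value, ...), one argument or row to a line, values as JSON. arm_command: Moves the arm, as the interface text tells. Scaled input: -1 to 1 covers 15 cm each way for a shift and pi rad each way for a turn. Its arguments: {"type":"object","properties":{"motion":{"type":"array","items":{"type":"object","properties":{"jaw":{"type":"number"},"linear":{"type":"array","items":{"type":"number"}},"roll":{"type":"number"}}}},"force":{"type":"number"}},"required":["motion"]}

```bash
ls; mkdir -p pics
python3 - <<'E'
from plant import env, eyes, workorder
import cv2
o=env.observe(); print(o); print(env.grip_point_offset)
for n in ["scene","top","wrist"]:
    p=eyes.camera_params(n); im=eyes.read_camera(n); cv2.imwrite(f"pics/{n}0.png",im[:,:,::-1]); print(n,p)
E
```

```text
pics
{'clock': 0.0, 'qpos': array([-1.29484389e+00,  1.16469016e-01,  1.44227172e+00,  9.21447373e-06,
        1.58395275e+00, -3.78267697e-02]), 'qvel': array([ 0.00047639,  0.0010073 , -0.00159042, -0.0001087 ,  0.00039694,
        0.00051178]), 'effort': array([ 4.56052667e-04, -7.21265888e+01, -6.22607231e+01,  7.79808266e-02,
        2.37567216e-02, -9.29416979e-05]), 'tool_pos': array([ 0.20826636, -0.64186239,  0.2179126 ]), 'ee_rot': array([-3.10192703e+00, -4.90692933e-01,  1.90959519e-04]), 'ft_force': array([ 0.2797448 ,  0.50209841, -0.07492945]), 'ft_torque': array([-0.02861571, -0.00404552,  0.07237452]), 'opening': 1.0017294057744222}
-0.0188
scene {'fx': 460.9325188596977, 'fy': 460.9325188596977, 'cx': 320.6439656834559, 'cy': 242.80143008763318, 'R': array([[-0.79144187, -0.61121555, -0.00594278],
       [-0.27148308,  0.36021165, -0.89249342],
       [ 0.54764652, -0.7047433 , -0.45102126]]), 't': array([0.43806804, 0.19101851, 0.62279842])}
top {'fx': 503.2002440649683, 'fy': 503.2002440649683, 'cx': 318.8259211780436, 'cy': 237.69959168249346, 'R': array([[ 0.01673504, -0.99977656, -0.01291359],
       [-0.98827864, -0.01457975, -0.15196301],
       [ 0.15174078,  0.01530534, -0.98830182]]), 't': array([0.02331105, 0.50068937, 0.84311176])}
wrist {'fx': 371.64829954431775, 'fy': 371.64829954431775, 'cx': 319.18804389712324, 'cy': 237.90139696496882, 'R': array([[ 3.09587876e-01, -9.50870713e-01, -4.84398799e-04],
       [-9.06434878e-01, -2.95274133e-01,  3.01975164e-01],
       [-2.87282369e-01, -9.30487736e-02, -9.53315670e-01]]), 't': array([-0.67389497, -0.03485002,  0.39256541])}
```

View pics/top0.png

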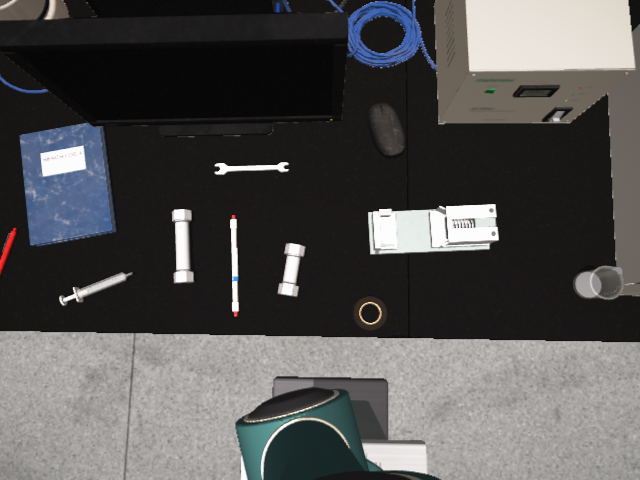

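View pics/scene0.png

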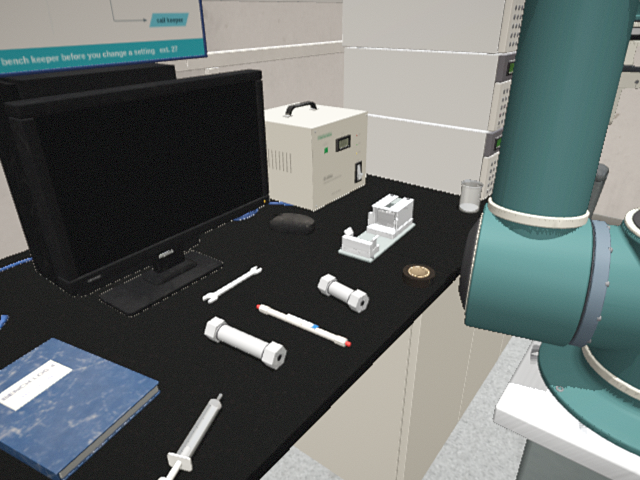

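View pics/wrist0.png

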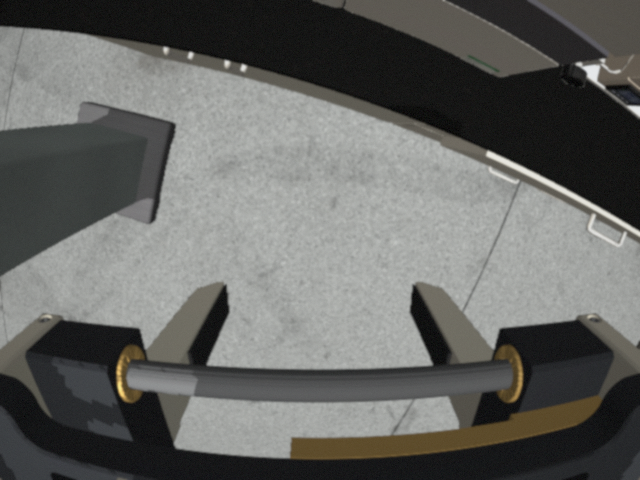

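```bash
cat > h.py <<'E'
import numpy as np, cv2
from plant import env, eyes, workorder
from scipy.spatial.transform import Rotation as Ro
def ray(p,u,v,fish=False):
    x=(u-p['cx'])/p['fx'];y=(v-p['cy'])/p['fy']
    if fish:
        r=np.hypot(x,y); s=np.sin(r)/r if r>1e-9 else 1; d=np.array([x*s,y*s,np.cos(r)])
    else: d=np.array([x,y,1.])
    R=p['R'];C=-R.T@p['t'];d=R.T@d
    return C,d
def onz(p,u,v,z,fish=False):
    C,d=ray(p,u,v,fish); return C+d*(z-C[2])/d[2]
def proj(p,X,fish=False):
    c=p['R']@np.asarray(X)+p['t']
    if fish:
        h=np.hypot(c[0],c[1]); a=np.arctan2(h,c[2]); return p['cx']+p['fx']*a*c[0]/h, p['cy']+p['fy']*a*c[1]/h
    return p['cx']+p['fx']*c[0]/c[2], p['cy']+p['fy']*c[1]/c[2]
def st():
    o=env.observe(); R=Ro.from_rotvec(o['ee_rot']).as_matrix()
    print('t',round(o['clock'],2),'tcp',o['tool_pos'].round(4),'toolx',R[:,0].round(3),'tooly',R[:,1].round(3),'z',R[:,2].round(3),'F',o['ft_force'].round(1),'q',o['qpos'].round(2),'open',round(o['opening']*93,1))
    return o,R
E
python3 - <<'E'
from h import *
im=cv2.imread('pics/top0.png'); p=eyes.camera_params('top')
m=(im.min(axis=2)>110).astype(np.uint8); 
n,l,s,c=cv2.connectedComponentsWithStats(m)
for i in range(1,n):
    if s[i,4]>300 and s[i,1]<320: 
        ys,xs=np.where(l==i); r=cv2.minAreaRect(np.c_[xs,ys].astype(np.float32)); print(s[i],r)
        if 150<r[0][0]<320 :
            b=cv2.boxPoints(r); print([onz(p,*q,.015)[:2].round(4) for q in b], onz(p,*r[0],.015).round(4))
cv2.imwrite('pics/hz.png',cv2.resize(im[180:280,350:520],None,fx=4.7,fy=4.7,interpolation=cv2.INTER_CUBIC))
print(-p['R'].T@p['t'])
s=cv2.imread('pics/scene0.png'); cv2.imwrite('pics/hs.png',cv2.resize(s[180:270,330:430],None,fx=6,fy=6,interpolation=cv2.INTER_CUBIC))
E
```

```text
[  465     0   171    72 11813] ((550.0, 35.5), (71.0, 170.0), 90.0)
[  39  141   55   36 1165] ((65.64532470703125, 158.39442443847656), (34.40020751953125, 54.03150939941406), 88.69805145263672)
[214 162  75  13 480] ((251.0079345703125, 168.0076904296875), (11.10801887512207, 74.13157653808594), 89.10482788085938)
[array([0.6404, 0.2277]), array([0.6444, 0.0908]), array([0.6233, 0.0899]), array([0.6193, 0.2263])] [0.6318 0.1586 0.015 ]
[ 368  204  131   50 5465] ((432.9896545410156, 228.76132202148438), (45.13127517700195, 129.44293212890625), 87.51044464111328)
[ 172  209   22   74 1102] ((182.447509765625, 245.37266540527344), (73.25221252441406, 19.248050689697266), 88.15238952636719)
[array([0.5527, 0.3006]), array([0.5543, 0.2655]), array([0.4213, 0.2539]), array([0.4197, 0.2882])] [0.4863 0.2769 0.015 ]
[230 219   9  93 564] ((234.15023803710938, 264.9843444824219), (92.14192199707031, 6.516180992126465), 88.61964416503906)
[array([0.5358, 0.1936]), array([0.5362, 0.1818]), array([0.3711, 0.171 ]), array([0.3706, 0.1825])] [0.4523 0.1821 0.015 ]
[278 243  27  53 825] ((291.0540771484375, 269.1756591796875), (19.892276763916016, 52.27887725830078), 9.462322235107422)
[array([0.4031, 0.104 ]), array([0.4956, 0.0913]), array([0.4902, 0.0559]), array([0.3979, 0.0691])] [0.4463 0.0801 0.015 ]
[575 266  60  33 711] ((604.5, 282.0), (59.0, 32.0), 0.0)
[ 59 273  73  33 566] ((95.47838592529297, 288.07183837890625), (15.140403747558594, 76.74188232421875), 73.0724868774414)
[0.36649606 0.01770166 0.90963618]
```

View pics/hz.png

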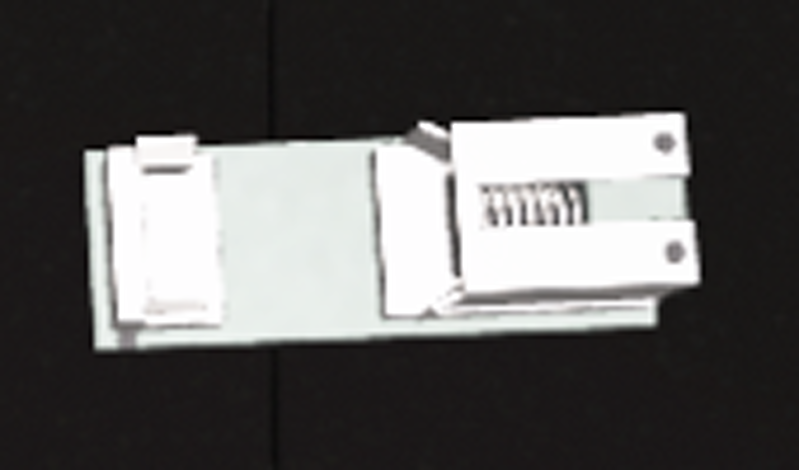

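View pics/hs.png

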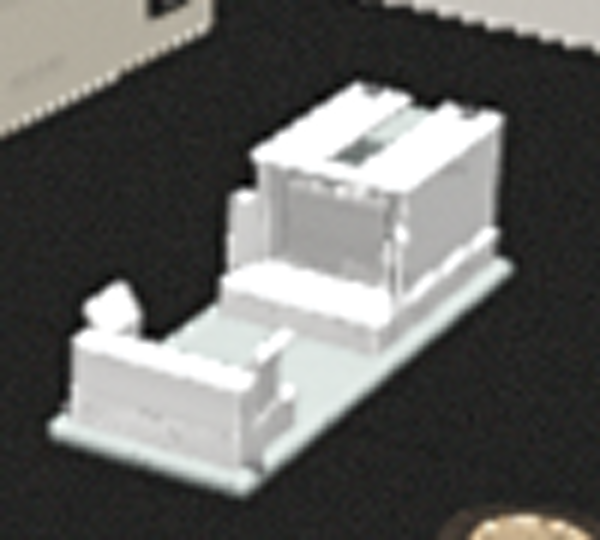

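Run:
```python
from h import *
p=eyes.camera_params('top')
def P(a,b,z): return onz(p,350+(a+.5)/4.7-.5,180+(b+.5)/4.7-.5,z)[:2]
A=P(85,150,.006);B=P(95,350,.006);D=P(657,327,.006)
print(A,B,D,np.linalg.norm(A-B),np.linalg.norm(D-B))
ex=(D-B)/np.linalg.norm(D-B); ey=np.array([-ex[1],ex[0]])
mid=(A+B)/2; print('ex',ex,'ang',np.degrees(np.arctan2(ex[1],ex[0])))
# features relative to mid of -x edge
for n,a,b,z in [('padL right bot',220,325,.02),('padL right top',213,155,.02),('padR left top',372,150,.02),('padR left bot',384,318,.02),('hood TL',450,123,.066),('hood BL',465,298,.066),('hood TR',685,113,.066),('hood BR',700,283,.066),('baseTop edge',300,140,.006),('stop top L',108,148,.038),('stop bot L',120,325,.038),('stop R t',150,170,.038),('stop R b',150,320,.038)]:
    q=P(a,b,z)-mid; print(n,(q@ex).round(4)-.087,(q@ey).round(4))
print('origin',mid+.087*ex)
```

```text
[ 0.55500152 -0.05688324] [ 0.47668594 -0.06087651] [ 0.48883582 -0.27613419] 0.0784173243756682 0.21560030091630514
ex [ 0.05635373 -0.99841087] ang -86.76945776885043
padL right bot -0.040799999999999996 -0.0333
padL right top -0.039299999999999995 0.0323
padR left top 0.021500000000000005 0.0317
padR left bot 0.0213 -0.0332
hood TL 0.04040000000000002 0.0314
hood BL 0.0408 -0.0329
hood TR 0.1257 0.0315
hood BR 0.1253 -0.031
baseTop edge -0.0030999999999999917 0.0396
stop top L -0.08109999999999999 0.0331
stop bot L -0.0804 -0.034
stop R t -0.06589999999999999 0.024
stop R b -0.0692 -0.0326
origin [ 0.5207465  -0.14574162]
```

Call:
arm_command(
  motion=[
    {"jaw":93,"linear":[0.11,-0.24,0],"roll":0.0355},
    {"jaw":93,"linear":[0.12,-0.24,0],"roll":0.0355},
    {"jaw":93,"linear":[0.12,-0.24,0],"roll":0},
    {"jaw":93,"linear":[0.12,-0.24,0],"roll":0},
    {"jaw":93,"linear":[0.12,-0.24,0],"roll":0},
    {"jaw":93,"linear":[0.12,-0.24,0],"roll":0},
    {"jaw":93,"linear":[0.12,-0.24,0],"roll":0},
    {"jaw":93,"linear":[0.12,-0.24,0],"roll":0},
  ],
)

```text
clock: 1.15
tool_pos: [0.3115, -0.3377, 0.2185]
ee_rot: [-3.138, -0.142, -0.0]
ft_force: [-0.0, 0.6, 1.2]
opening: 0.999
```

Call:
arm_command(
  motion=[
    {"jaw":93,"linear":[0.11,-0.26,0],"roll":0},
    {"jaw":93,"linear":[0.11,-0.26,0],"roll":0},
    {"jaw":93,"linear":[0.11,-0.26,0],"roll":0},
    {"jaw":93,"linear":[0.11,-0.26,0],"roll":0},
    {"jaw":93,"linear":[0.11,-0.26,0],"roll":0},
    {"jaw":93,"linear":[0.11,-0.26,0],"roll":0},
    {"jaw":93,"linear":[0.11,-0.26,0],"roll":0},
    {"jaw":93,"linear":[0.11,-0.26,0],"roll":0},
  ],
)

```text
clock: 2.15
tool_pos: [0.4146, -0.0148, 0.2187]
ee_rot: [3.138, 0.143, 0.0]
ft_force: [0.4, -1.0, 0.1]
opening: 1.002
```

```bash
python3 -c "
from h import *
st()"
```

```text
t 2.15 tcp [ 0.4146 -0.0148  0.2187] toolx [0.996 0.091 0.   ] tooly [ 0.091 -0.996  0.   ] z [ 0. -0. -1.] F [ 0.4 -1.   0.1] q [-0.1  -0.48  1.96 -0.    1.66  1.38] open 93.2
```

Call:
arm_command(
  motion=[
    {"jaw":93,"linear":[0.11,-0.26,0.08],"roll":0},
    {"jaw":93,"linear":[0.11,-0.26,0.08],"roll":0},
    {"jaw":93,"linear":[0.11,-0.26,0.08],"roll":0},
    {"jaw":93,"linear":[0.11,-0.26,0.08],"roll":0},
    {"jaw":93,"linear":[0.11,-0.26,0.08],"roll":0},
    {"jaw":93,"linear":[0.11,-0.26,0.08],"roll":0},
    {"jaw":93,"linear":[0.11,-0.2,0.08],"roll":0},
    {"jaw":93,"linear":[0,0,0],"roll":0},
  ],
)

```text
clock: 3.15
tool_pos: [0.5053, 0.2584, 0.133]
ee_rot: [3.137, 0.145, -0.004]
ft_force: [-0.2, -0.2, -0.7]
opening: 0.999
```

```bash
python3 -c "
from h import *
p=eyes.camera_params('wrist');im=eyes.read_camera('wrist');cv2.imwrite('pics/w1.png',im[:,:,::-1])
np.save('w1.npy',p,allow_pickle=True)
st()"
```

```text
t 3.2 tcp [0.5053 0.2575 0.1338] toolx [ 0.996  0.092 -0.002] tooly [ 0.092 -0.996  0.001] z [-0.002 -0.001 -1.   ] F [ 0.5 -0.6  0.6] q [ 0.43 -0.08  1.78 -0.    1.45  1.91] open 92.8
```

View pics/w1.png

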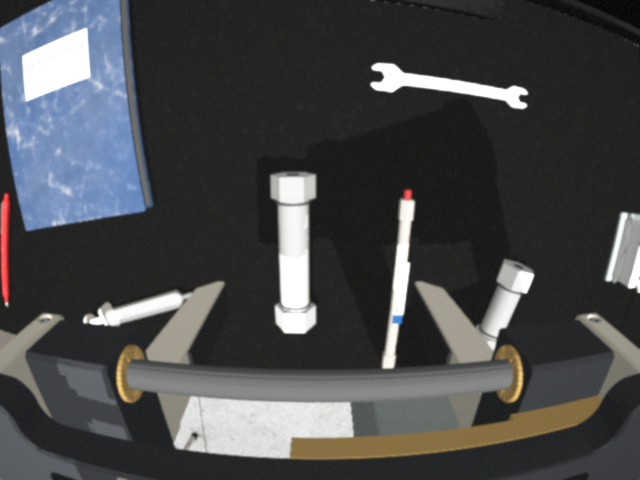

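```bash
python3 -c "
from h import *
p=np.load('w1.npy',allow_pickle=True).item()
im=cv2.imread('pics/w1.png')
for v in range(168,340,8):
    row=im[v,250:340].min(axis=1)>90; xs=np.where(row)[0]+250
    if len(xs): print(v,xs.min(),xs.max(), onz(p,(xs.min()+xs.max())/2,v,.015,True)[:2].round(4))
col=im[160:345,294].min(axis=1); print(np.where(col>90)[0].min()+160,np.where(col>90)[0].max()+160)
a=onz(p,293,171,.022,True);b=onz(p,295,333,.022,True);print(a,b)
"
```

```text
176 270 315 [0.5485 0.2841]
184 270 315 [0.5423 0.2836]
192 270 315 [0.536  0.2831]
200 276 309 [0.5296 0.2826]
208 278 308 [0.5233 0.2818]
216 278 308 [0.5168 0.2813]
224 278 308 [0.5102 0.2808]
232 278 308 [0.5036 0.2803]
240 279 308 [0.4969 0.2794]
248 279 308 [0.4901 0.2789]
256 278 309 [0.4832 0.2784]
264 279 309 [0.4762 0.2775]
272 279 309 [0.4691 0.277 ]
280 279 309 [0.4618 0.2765]
288 279 309 [0.4544 0.276 ]
296 280 309 [0.4468 0.2751]
304 275 314 [0.4391 0.2746]
312 274 316 [0.4312 0.2736]
320 275 316 [0.4231 0.2726]
328 280 311 [0.4148 0.2721]
172 333
[0.55340517 0.28364146 0.022     ] [0.41391469 0.27209957 0.022     ]
```

Call:
arm_command(
  motion=[
    {"jaw":60,"linear":[0.026,-0.075,0]},
    {"jaw":60,"linear":[0.026,-0.074,0]},
    {"jaw":60,"linear":[0,0,0.2]},
    {"jaw":60,"linear":[0,0,0.2]},
    {"jaw":60,"linear":[0,0,0.2]},
    {"jaw":60,"linear":[0,0,0]},
    {"jaw":60,"linear":[0,0,0]},
  ],
)

```text
invalid input
```

```bash
python3 -c "
from h import *
st()
p=eyes.camera_params('wrist');im=eyes.read_camera('wrist');cv2.imwrite('pics/w2.png',im[:,:,::-1])
"
```

```text
t 3.2 tcp [0.5053 0.2575 0.1338] toolx [ 0.996  0.092 -0.002] tooly [ 0.092 -0.996  0.001] z [-0.002 -0.001 -1.   ] F [ 0.5 -0.6  0.6] q [ 0.43 -0.08  1.78 -0.    1.45  1.91] open 92.8
```

View pics/w2.png

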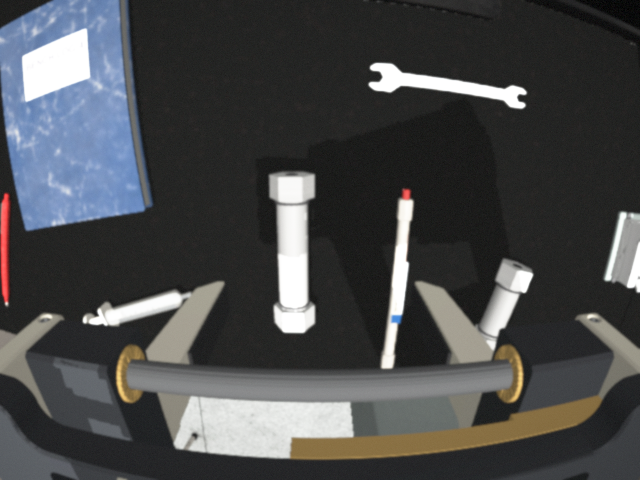

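Roll is needed in every row; the command was refused and nothing moved.

Call:
arm_command(
  motion=[
    {"jaw":60,"linear":[0.026,-0.075,0],"roll":0},
    {"jaw":60,"linear":[0.026,-0.074,0],"roll":0},
    {"jaw":60,"linear":[0,0,0.2],"roll":0},
    {"jaw":60,"linear":[0,0,0.2],"roll":0},
    {"jaw":60,"linear":[0,0,0.2],"roll":0},
    {"jaw":60,"linear":[0,0,0],"roll":0},
    {"jaw":60,"linear":[0,0,0],"roll":0},
  ],
)

```text
clock: 4.12
tool_pos: [0.5119, 0.2805, 0.0461]
ee_rot: [-3.138, -0.142, -0.002]
ft_force: [0.5, -0.2, 0.3]
opening: 0.648
```

```bash
python3 -c "
from h import *
st()
p=eyes.camera_params('wrist');im=eyes.read_camera('wrist');cv2.imwrite('pics/w3.png',im[:,:,::-1])
"
```

```text
t 4.12 tcp [0.5119 0.2805 0.0461] toolx [0.996 0.091 0.001] tooly [ 0.091 -0.996 -0.   ] z [ 0.001  0.001 -1.   ] F [ 0.5 -0.2  0.3] q [ 0.46  0.02  1.83 -0.    1.29  1.94] open 60.3
```

View pics/w3.png

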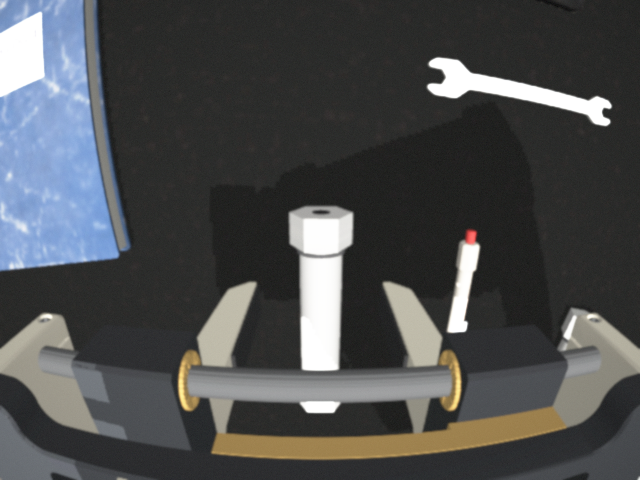

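Call:
arm_command(
  motion=[
    {"jaw":60,"linear":[0,0,0.14],"roll":0},
    {"jaw":60,"linear":[0,0,0.14],"roll":0},
    {"jaw":60,"linear":[0,0,0],"roll":0},
    {"jaw":15,"linear":[0,0,0],"roll":0},
    {"jaw":15,"linear":[0,0,0],"roll":0},
    {"jaw":15,"linear":[0,0,0],"roll":0},
    {"jaw":15,"linear":[0,0,0],"roll":0},
    {"jaw":15,"linear":[0,0,0],"roll":0},
  ],
  force=4,
)

```text
clock: 5.18
tool_pos: [0.5113, 0.2801, 0.0026]
ee_rot: [3.138, 0.142, -0.0]
ft_force: [-0.4, 0.0, -0.5]
opening: 0.256
```

```bash
python3 -c "
from h import *
st()
"
```

```text
t 5.17 tcp [0.5113 0.2801 0.0026] toolx [ 0.996  0.091 -0.   ] tooly [ 0.091 -0.996  0.   ] z [-0. -0. -1.] F [-0.4  0.  -0.5] q [0.46 0.06 1.86 0.   1.22 1.94] open 23.8
```

Call:
arm_command(
  motion=[
    {"jaw":15,"linear":[0,0,-0.035],"roll":0},
    {"jaw":15,"linear":[0,0,-0.035],"roll":0},
    {"jaw":15,"linear":[0,0,-0.035],"roll":0},
    {"jaw":15,"linear":[0,0,-0.035],"roll":0},
    {"jaw":15,"linear":[0,0,0],"roll":0},
    {"jaw":15,"linear":[0,0,0],"roll":0},
  ],
)

```text
clock: 5.92
tool_pos: [0.5114, 0.2801, 0.0237]
ee_rot: [-3.138, -0.142, -0.0]
ft_force: [0.7, 1.0, -1.9]
opening: 0.254
```

```bash
python3 -c "
from h import *
st()
im=eyes.read_camera('scene');cv2.imwrite('pics/s4.png',im[:,:,::-1])
im=eyes.read_camera('wrist');cv2.imwrite('pics/w4.png',im[:,:,::-1])
"
```

```text
t 5.92 tcp [0.5114 0.2801 0.0237] toolx [0.996 0.091 0.   ] tooly [ 0.091 -0.996 -0.   ] z [ 0.  0. -1.] F [ 0.7  1.  -1.9] q [ 0.46  0.04  1.85 -0.    1.25  1.94] open 23.6
```

View pics/s4.png

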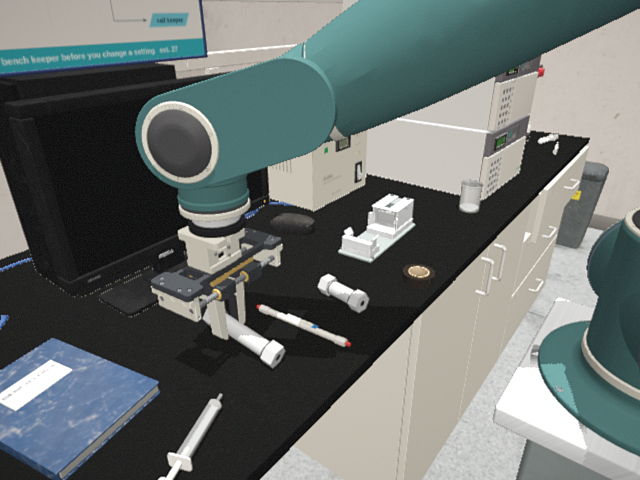

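View pics/w4.png

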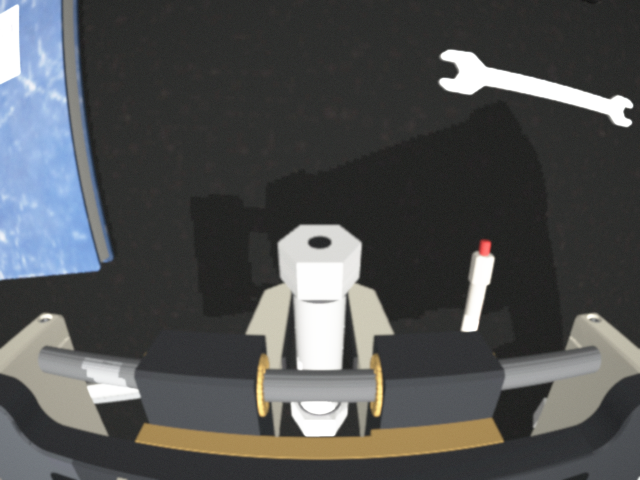

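Call:
arm_command(
  motion=[
    {"jaw":15,"linear":[0,0,0],"roll":0},
    {"jaw":15,"linear":[0,0,0],"roll":0},
    {"jaw":15,"linear":[0,0,0],"roll":0},
    {"jaw":15,"linear":[0,0,-0.1],"roll":0},
    {"jaw":15,"linear":[0,0,-0.2],"roll":0},
    {"jaw":15,"linear":[0,0,-0.28],"roll":0},
    {"jaw":15,"linear":[0,0,-0.28],"roll":0},
    {"jaw":15,"linear":[0,0,0],"roll":0},
  ],
  force=40,
)

```text
clock: 7.02
tool_pos: [0.5125, 0.2807, 0.1573]
ee_rot: [-3.136, -0.142, -0.009]
ft_force: [0.2, 0.0, -3.5]
opening: 0.248
```

Call:
arm_command(
  motion=[
    {"jaw":15,"linear":[-0.02,0.2,0],"roll":0},
    {"jaw":15,"linear":[-0.03,0.34,0],"roll":0},
    {"jaw":15,"linear":[-0.03,0.38,0],"roll":0},
    {"jaw":15,"linear":[-0.03,0.38,0],"roll":0},
    {"jaw":15,"linear":[-0.03,0.38,0],"roll":0},
    {"jaw":15,"linear":[-0.03,0.38,0],"roll":0},
    {"jaw":15,"linear":[-0.015,0.28,0],"roll":0},
    {"jaw":15,"linear":[0,0.12,0],"roll":-0.03},
  ],
)

```text
clock: 8.02
tool_pos: [0.5165, -0.0919, 0.152]
ee_rot: [-3.128, -0.289, 0.002]
ft_force: [-0.4, 1.2, -3.5]
opening: 0.247
```

Call:
arm_command(
  motion=[
    {"jaw":15,"linear":[0,0,0],"roll":-0.055},
    {"jaw":15,"linear":[0,0,0],"roll":-0.055},
    {"jaw":15,"linear":[0,0,0],"roll":-0.055},
    {"jaw":15,"linear":[0,0,0],"roll":-0.055},
    {"jaw":15,"linear":[0,0,0],"roll":-0.055},
    {"jaw":15,"linear":[0,0,0],"roll":-0.055},
    {"jaw":15,"linear":[0,0,0],"roll":-0.055},
    {"jaw":15,"linear":[0,0,0],"roll":-0.055},
  ],
)

```text
clock: 9.02
tool_pos: [0.5167, -0.0898, 0.1519]
ee_rot: [-2.218, -2.223, 0.001]
ft_force: [0.8, 0.3, -3.3]
opening: 0.252
```

Call:
arm_command(
  motion=[
    {"jaw":15,"linear":[0,0,0],"roll":-0.018},
    {"jaw":15,"linear":[0,0,0],"roll":0},
    {"jaw":15,"linear":[0,0,0],"roll":0},
  ],
)

```text
clock: 9.4
tool_pos: [0.5169, -0.0899, 0.1523]
ee_rot: [-2.163, -2.278, 0.0]
ft_force: [-0.0, -0.1, -2.6]
opening: 0.246
```

```bash
python3 -c "
from h import *
st()
p=eyes.camera_params('wrist');np.save('w5.npy',p,allow_pickle=True)
im=eyes.read_camera('wrist');cv2.imwrite('pics/w5.png',im[:,:,::-1])
im=eyes.read_camera('scene');cv2.imwrite('pics/s5.png',im[:,:,::-1])
"
```

```text
t 9.4 tcp [ 0.5169 -0.0899  0.1523] toolx [-0.052  0.999  0.   ] tooly [ 0.999  0.052 -0.001] z [-0.001  0.    -1.   ] F [-0.  -0.1 -2.6] q [-0.22 -0.19  1.85  0.    1.49 -0.27] open 22.9
```

View pics/w5.png

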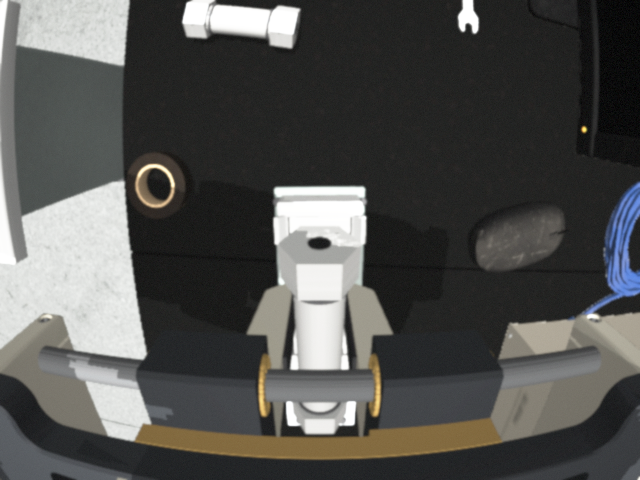

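View pics/s5.png

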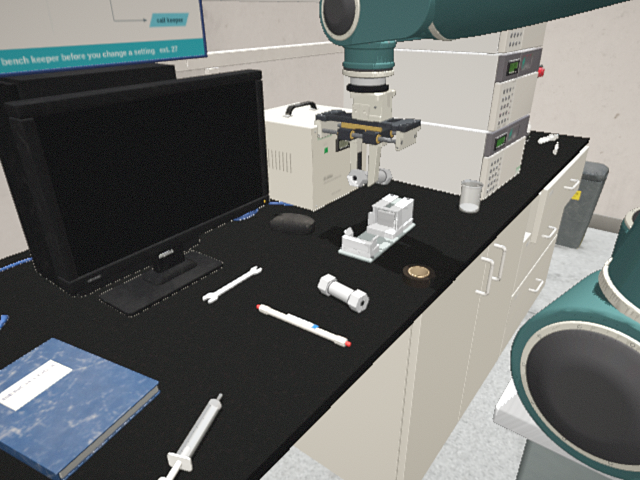

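```bash
python3 -c "
from h import *
p=np.load('w5.npy',allow_pickle=True).item()
o,R=st(); G=o['tool_pos']+np.array([0,0,.0124])
tx=R[:,0]
for th in (8,10,12,14,16,18):
  for L in (38,42):
    e=G+L/1e3*(np.cos(np.radians(th))*tx+np.sin(np.radians(th))*np.array([0,0,1])); 
    d=-(65*2-L*1)/1e3
    l=G-(130-L)/1e3*(np.cos(np.radians(th))*tx+np.sin(np.radians(th))*np.array([0,0,1])); 
    print(th,L,np.round(proj(p,e,True),1),np.round(proj(p,l,True),1))
O=np.array([.5205,-.1408]); a=np.radians(-86.77); ex=np.array([np.cos(a),np.sin(a)]); ey=np.array([-ex[1],ex[0]])
for u,v,z in [(276,189,.038),(366,189,.038),(276,200,.038),(366,200,.038)]:
    q=onz(p,u,v,z,True)[:2]-O; print((q@ex).round(4),(q@ey).round(4))
im=cv2.imread('pics/w5.png'); cv2.imwrite('pics/w5z.png',cv2.resize(im[170:440,220:420],None,fx=2.2,fy=2.2))
im=cv2.imread('pics/s5.png'); cv2.imwrite('pics/s5z.png',cv2.resize(im[80:270,300:440],None,fx=3.1,fy=3.1,interpolation=cv2.INTER_CUBIC))
g=o['tool_pos'][:2]-O; print('grip holder',g@ex,g@ey, 'tx yaw',np.degrees(np.arctan2(-tx[1],-tx[0])))
"
```

```text
t 9.5 tcp [ 0.517  -0.0899  0.1525] toolx [-0.052  0.999  0.   ] tooly [ 0.999  0.052 -0.   ] z [-0.  0. -1.] F [ 0.4 -0.1 -3. ] q [-0.22 -0.19  1.85  0.    1.49 -0.27] open 22.9
8 38 [317.  240.8] [317.6 426.8]
8 42 [316.9 232.1] [317.6 423.2]
10 38 [316.9 242.2] [317.6 422.8]
10 42 [316.9 233.7] [317.6 419.4]
12 38 [316.9 243.8] [317.6 418.7]
12 42 [316.9 235.4] [317.6 415.5]
14 38 [316.9 245.5] [317.6 414.6]
14 42 [316.9 237.2] [317.6 411.5]
16 38 [316.9 247.3] [317.6 410.5]
16 42 [316.9 239.2] [317.6 407.5]
18 38 [316.9 249.2] [317.7 406.4]
18 42 [316.9 241.3] [317.6 403.5]
-0.0875 -0.0327
-0.0873 0.0365
-0.0788 -0.0329
-0.0786 0.0367
grip holder -0.05102507784021198 -0.0005953585226923113 tx yaw -87.01801019670013
```

View pics/w5z.png

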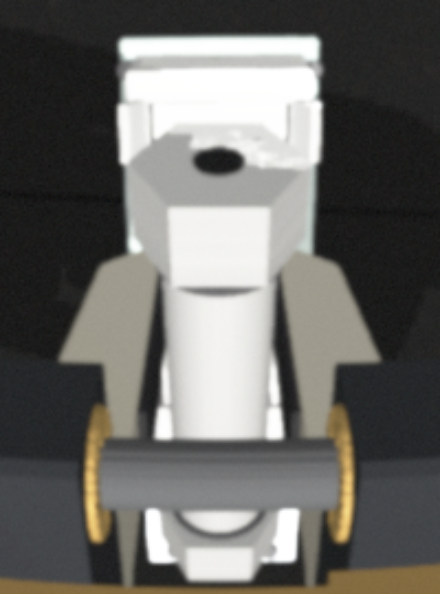

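View pics/s5z.png

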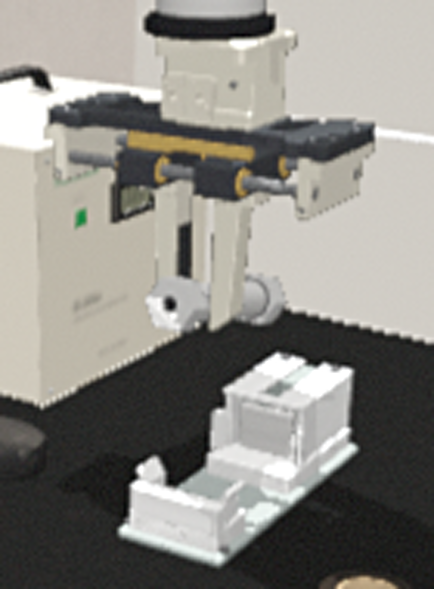

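```bash
python3 -c "
from h import *
pt=eyes.camera_params('top');ps=eyes.camera_params('scene')
O=np.array([.5205,-.1408]); a=np.radians(-86.77); ex=np.array([np.cos(a),np.sin(a)]); ey=np.array([-ex[1],ex[0]])
def T(A,B):
    C1,d1=ray(pt,350+(A[0]+.5)/4.7-.5,180+(A[1]+.5)/4.7-.5); C2,d2=ray(ps,330+(B[0]+.5)/6-.5,180+(B[1]+.5)/6-.5)
    s=np.linalg.lstsq(np.c_[d1,-d2],C2-C1,rcond=None)[0]; P=(C1+s[0]*d1+C2+s[1]*d2)/2; g=np.linalg.norm(C1+s[0]*d1-C2-s[1]*d2)
    q=P[:2]-O; print(np.round([q@ex*1e3,q@ey*1e3,P[2]*1e3,g*1e3],1))
T((137,135),(85,300)); T((195,135),(125,283)); T((195,165),(140,310)); T((108,148),(75,340)); T((118,325),(240,385)); T((450,123),(252,155)); T((465,298),(405,190)); T((215,300),(290,335))
im=cv2.imread('pics/top0.png'); cv2.imwrite('pics/tz.png',cv2.resize(im[200:265,365:405],None,fx=9,fy=9,interpolation=cv2.INTER_CUBIC))
im=cv2.imread('pics/scene0.png'); cv2.imwrite('pics/sz.png',cv2.resize(im[220:266,335:385],None,fx=12,fy=12,interpolation=cv2.INTER_CUBIC))
"
```

```text
[-65.6  34.3  47.7   2.7]
[-43.4  32.8  46.2   4.8]
[-43.6  24.5  37.7   1.7]
[-75.5  32.   37.    2.8]
[-76.2 -34.2  38.4   0.4]
[46.2 30.8 64.3  2. ]
[ 46.  -32.9  65.1   0.1]
[-38.8 -29.4  40.9   6.4]
```

View pics/tz.png

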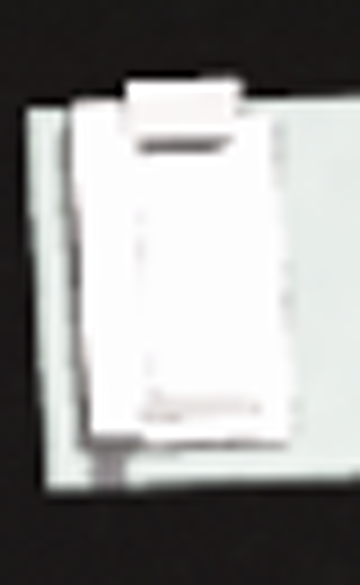

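View pics/sz.png

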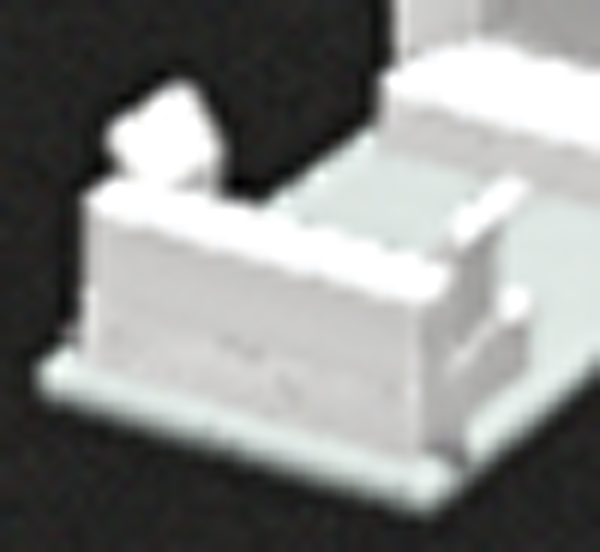

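Call:
arm_command(
  motion=[
    {"jaw":15,"linear":[0.033,0.005,0.1],"roll":0},
    {"jaw":15,"linear":[0,0,0.2],"roll":0},
    {"jaw":15,"linear":[0,0,0.2],"roll":0},
    {"jaw":15,"linear":[0,0,0.12],"roll":0},
    {"jaw":15,"linear":[0,0,0.04],"roll":0},
    {"jaw":15,"linear":[0,0,0],"roll":0},
    {"jaw":15,"linear":[0,0,0],"roll":0},
  ],
)

```text
clock: 10.38
tool_pos: [0.5182, -0.085, 0.0547]
ee_rot: [2.161, 2.279, 0.001]
ft_force: [-0.4, 0.2, -1.6]
opening: 0.25
```

```bash
cat >> h.py <<'E'
O=np.array([.5205,-.1408]); a_=np.radians(-86.77); ex=np.array([np.cos(a_),np.sin(a_)]); ey=np.array([-ex[1],ex[0]])
def hs():
    o,R=st(); g=o['tool_pos'][:2]-O; print('xg,yg,zg mm',(g@ex*1e3).round(1),(g@ey*1e3).round(1),((o['tool_pos'][2]+.0124)*1e3).round(1),'yaw',np.degrees(np.arctan2(-R[1,0],-R[0,0])).round(2))
E
python3 -c "
from h import *
hs()
im=eyes.read_camera('scene')[:,:,::-1];cv2.imwrite('pics/s6.png',im)
cv2.imwrite('pics/s6z.png',cv2.resize(im[130:270,320:440],None,fx=4.2,fy=4.2,interpolation=cv2.INTER_CUBIC))
im=eyes.read_camera('wrist')[:,:,::-1];cv2.imwrite('pics/w6.png',im)
"
```

```text
t 10.38 tcp [ 0.5182 -0.085   0.0547] toolx [-0.053  0.999 -0.   ] tooly [0.999 0.053 0.001] z [ 0.001 -0.    -1.   ] F [-0.4  0.2 -1.6] q [-0.21 -0.12  1.95  0.    1.31 -0.26] open 23.2
xg,yg,zg mm -55.8 0.8 67.1 yaw -86.96
```

View pics/s6z.png

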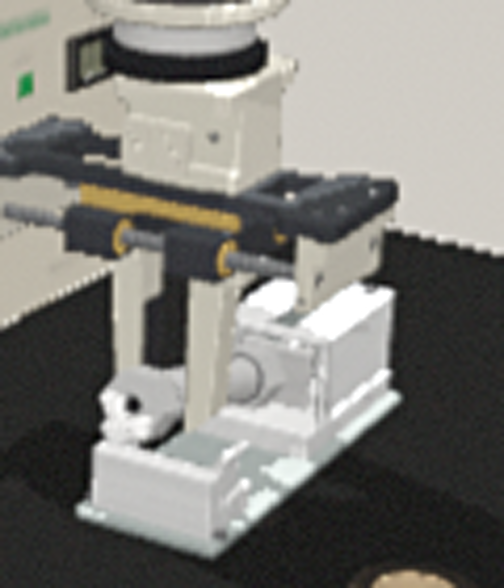

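View pics/w6.png

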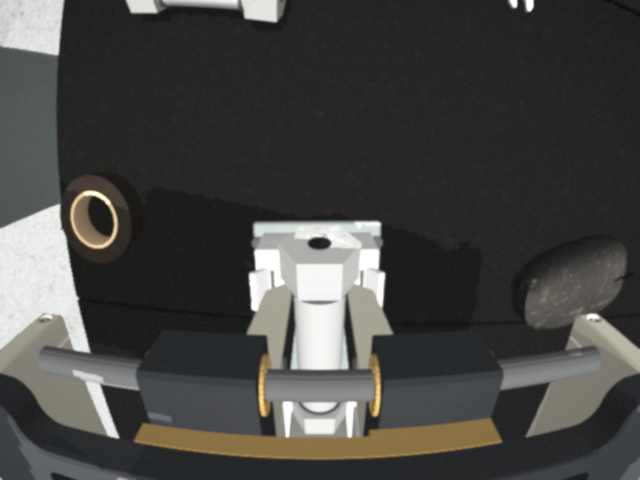

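Call:
arm_command(
  motion=[
    {"jaw":15,"linear":[-0.039,-0.003,0.017],"roll":0},
    {"jaw":15,"linear":[-0.027,0,0.017],"roll":0},
    {"jaw":15,"linear":[-0.02,0,0.013],"roll":0},
    {"jaw":15,"linear":[-0.02,0,0.01],"roll":0},
    {"jaw":15,"linear":[0,0,0],"roll":0},
  ],
)

```text
clock: 11.1
tool_pos: [0.518, -0.1009, 0.045]
ee_rot: [-2.162, -2.279, -0.0]
ft_force: [-0.8, 1.8, -3.2]
opening: 0.249
```

```bash
python3 -c "
from h import *
hs()
im=eyes.read_camera('scene')[:,:,::-1]
cv2.imwrite('pics/s7z.png',cv2.resize(im[130:270,320:440],None,fx=4.2,fy=4.2,interpolation=cv2.INTER_CUBIC))
im=eyes.read_camera('wrist')[:,:,::-1];cv2.imwrite('pics/w7.png',im)
"
```

```text
t 11.1 tcp [ 0.518  -0.1009  0.045 ] toolx [-0.053  0.999  0.   ] tooly [ 0.999  0.053 -0.   ] z [-0.  0. -1.] F [-0.8  1.8 -3.2] q [-0.24 -0.1   1.95  0.    1.29 -0.29] open 23.1
xg,yg,zg mm -40.0 -0.3 57.4 yaw -86.97
```

View pics/s7z.png

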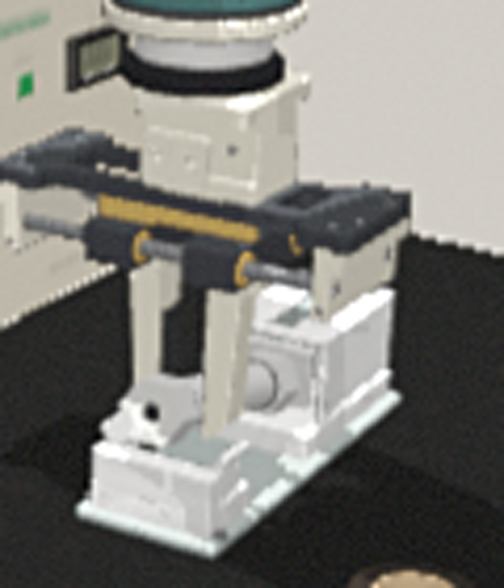

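View pics/w7.png

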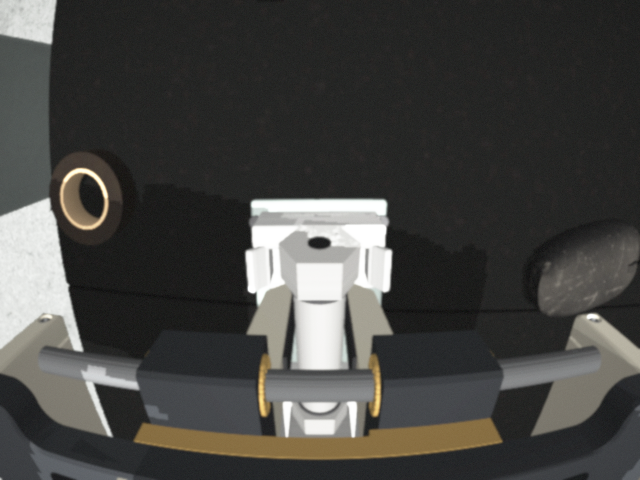

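Call:
arm_command(
  motion=[
    {"jaw":15,"linear":[-0.022,0,-0.004],"roll":0},
    {"jaw":15,"linear":[-0.022,0,0],"roll":0},
    {"jaw":15,"linear":[-0.022,0,0],"roll":0},
    {"jaw":15,"linear":[-0.022,0,0],"roll":0},
    {"jaw":15,"linear":[-0.022,0,0],"roll":0},
    {"jaw":15,"linear":[-0.022,0,0],"roll":0},
    {"jaw":15,"linear":[0,0,0],"roll":0},
    {"jaw":15,"linear":[0,0,0],"roll":0},
  ],
)

```text
clock: 12.2
tool_pos: [0.5191, -0.1205, 0.0457]
ee_rot: [-2.162, -2.279, -0.0]
ft_force: [-0.1, 5.2, -2.5]
opening: 0.25
```

```bash
python3 -c "
from h import *
hs()
im=eyes.read_camera('scene')[:,:,::-1]
cv2.imwrite('pics/s8z.png',cv2.resize(im[130:270,320:440],None,fx=4.2,fy=4.2,interpolation=cv2.INTER_CUBIC))
im=eyes.read_camera('wrist')[:,:,::-1];cv2.imwrite('pics/w8.png',im)
"
```

```text
t 12.2 tcp [ 0.5191 -0.1205  0.0457] toolx [-0.053  0.999  0.   ] tooly [ 0.999  0.053 -0.   ] z [-0.  0. -1.] F [-0.1  5.2 -2.5] q [-0.28 -0.09  1.94  0.    1.29 -0.33] open 23.3
xg,yg,zg mm -20.3 -0.3 58.1 yaw -86.96
```

View pics/s8z.png

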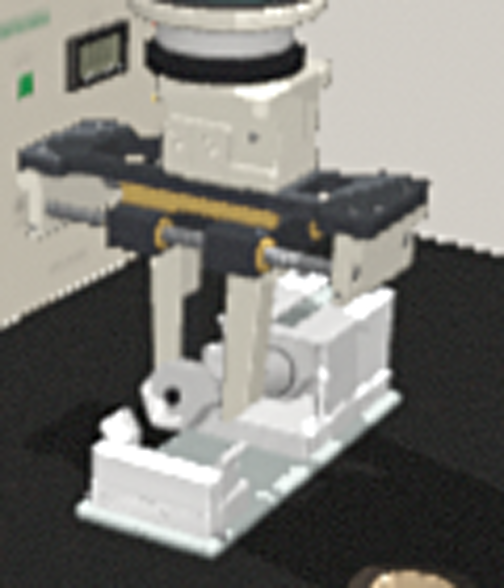

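View pics/w8.png

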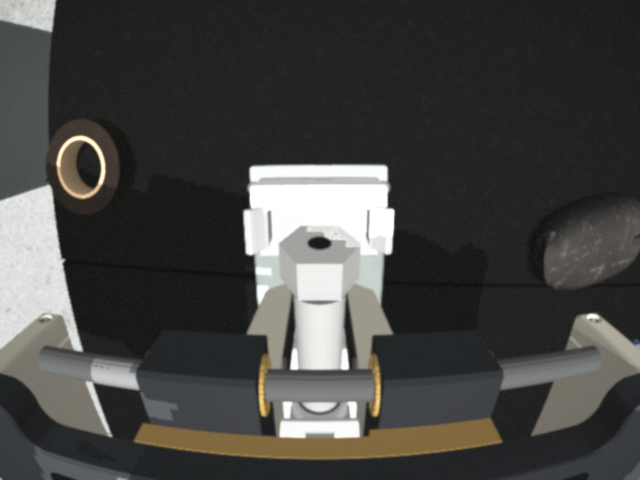

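Call:
arm_command(
  motion=[
    {"jaw":15,"linear":[-0.013,0,0.01],"roll":0},
    {"jaw":15,"linear":[0,0,0.02],"roll":0},
    {"jaw":15,"linear":[0,0,0.02],"roll":0},
    {"jaw":15,"linear":[0,0,0.02],"roll":0},
    {"jaw":15,"linear":[0,0,0.02],"roll":0},
    {"jaw":15,"linear":[0,0,0.02],"roll":0},
    {"jaw":15,"linear":[0,0,0.02],"roll":0},
    {"jaw":15,"linear":[0,0,0],"roll":0},
  ],
  force=18,
)

```text
clock: 13.3
tool_pos: [0.5191, -0.1222, 0.026]
ee_rot: [-2.161, -2.28, -0.0]
ft_force: [-0.7, 6.7, -0.8]
opening: 0.252
```

```bash
python3 -c "
from h import *
hs()
im=eyes.read_camera('scene')[:,:,::-1]
cv2.imwrite('pics/s9z.png',cv2.resize(im[130:270,320:440],None,fx=4.2,fy=4.2,interpolation=cv2.INTER_CUBIC))
im=eyes.read_camera('wrist')[:,:,::-1];cv2.imwrite('pics/w9.png',im)
"
```

```text
t 13.3 tcp [ 0.5191 -0.1222  0.026 ] toolx [-0.053  0.999  0.   ] tooly [ 0.999  0.053 -0.   ] z [-0.  0. -1.] F [-0.7  6.7 -0.8] q [-0.28 -0.07  1.95  0.    1.26 -0.33] open 23.4
xg,yg,zg mm -18.6 -0.4 38.4 yaw -86.95
```

View pics/s9z.png

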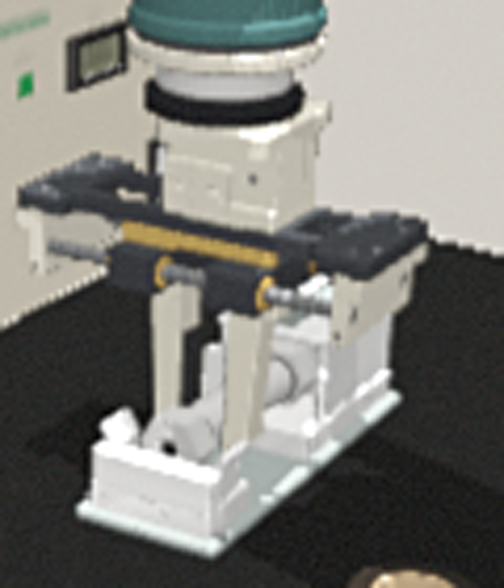

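View pics/w9.png

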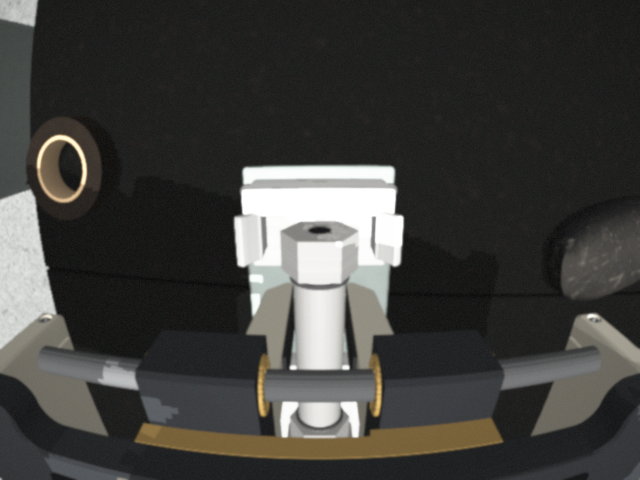

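Call:
arm_command(
  motion=[
    {"jaw":15,"linear":[0,0,0.008],"roll":0},
    {"jaw":15,"linear":[0,0,0.008],"roll":0},
    {"jaw":15,"linear":[0,0,0.006],"roll":0},
    {"jaw":15,"linear":[0,0,0],"roll":0},
    {"jaw":15,"linear":[0,0,0],"roll":0},
  ],
)

```text
clock: 14.02
tool_pos: [0.5192, -0.1223, 0.0236]
ee_rot: [-2.161, -2.28, -0.0]
ft_force: [-4.8, 8.0, 8.0]
opening: 0.252
```

```bash
python3 -c "
from h import *
hs()
im=eyes.read_camera('wrist')[:,:,::-1];cv2.imwrite('pics/w10.png',im)
"
```

```text
t 14.03 tcp [ 0.5192 -0.1223  0.0236] toolx [-0.053  0.999  0.   ] tooly [0.999 0.053 0.   ] z [ 0.  0. -1.] F [-4.8  8.   8. ] q [-0.28 -0.07  1.96  0.    1.25 -0.33] open 23.4
xg,yg,zg mm -18.6 -0.2 36.0 yaw -86.95
```

View pics/w10.png

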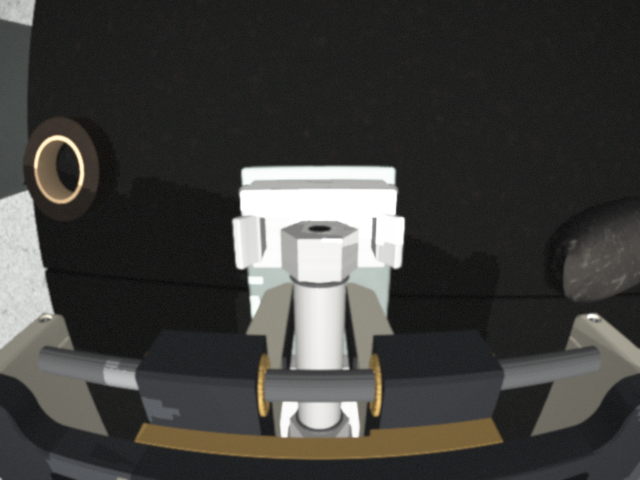

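Call:
arm_command(
  motion=[
    {"jaw":15,"linear":[0.01,0,-0.005],"roll":0},
    {"jaw":15,"linear":[0.012,0,0],"roll":0},
    {"jaw":15,"linear":[0.012,0,0],"roll":0},
    {"jaw":15,"linear":[0.01,0,0],"roll":0},
    {"jaw":15,"linear":[0,0,0],"roll":0},
  ],
)

```text
clock: 14.7
tool_pos: [0.5189, -0.1165, 0.0236]
ee_rot: [2.161, 2.279, -0.001]
ft_force: [-1.4, -4.9, -2.3]
opening: 0.251
```

```bash
python3 -c "
from h import *
hs()
p=eyes.camera_params('wrist')
im=eyes.read_camera('wrist')[:,:,::-1];cv2.imwrite('pics/w11.png',im)
im=eyes.read_camera('scene')[:,:,::-1]
cv2.imwrite('pics/s11z.png',cv2.resize(im[130:270,320:440],None,fx=4.2,fy=4.2,interpolation=cv2.INTER_CUBIC))
"
```

```text
t 14.7 tcp [ 0.5189 -0.1165  0.0236] toolx [-0.053  0.999 -0.001] tooly [0.999 0.053 0.   ] z [ 0.    -0.001 -1.   ] F [-1.4 -4.9 -2.3] q [-0.27 -0.07  1.96 -0.    1.25 -0.32] open 23.3
xg,yg,zg mm -24.4 -0.3 36.0 yaw -86.96
```

View pics/w11.png

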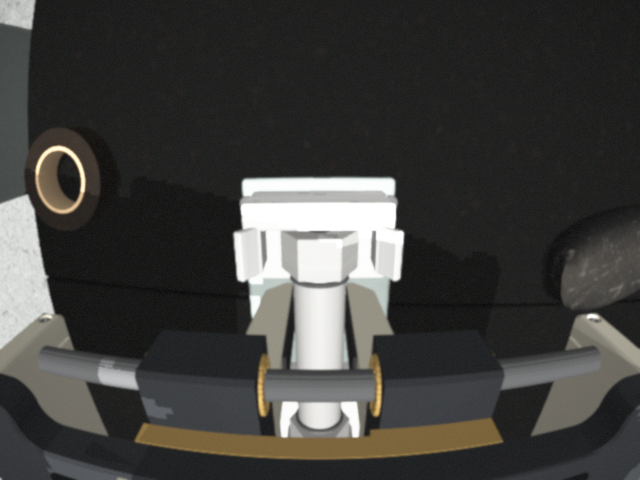

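View pics/s11z.png

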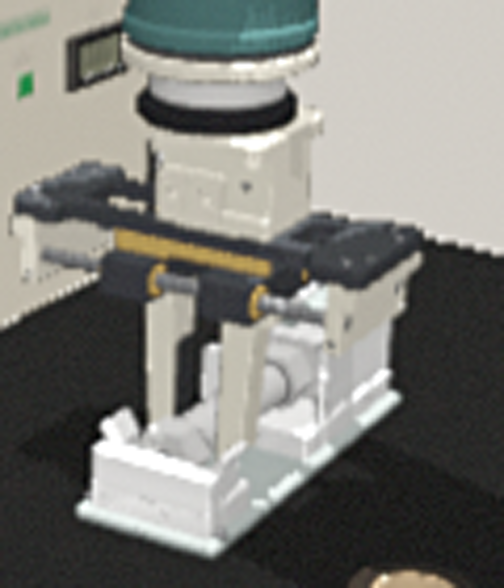

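Call:
arm_command(
  motion=[
    {"jaw":50,"linear":[0,0,0],"roll":0},
    {"jaw":50,"linear":[0,0,0],"roll":0},
    {"jaw":50,"linear":[0,0,0],"roll":0},
    {"jaw":50,"linear":[0,0,0],"roll":0},
    {"jaw":50,"linear":[0,0,-0.1],"roll":0},
    {"jaw":50,"linear":[0,0,-0.2],"roll":0},
    {"jaw":50,"linear":[0,0,-0.3],"roll":0},
    {"jaw":50,"linear":[0,0,0],"roll":0},
  ],
)

```text
clock: 15.8
tool_pos: [0.5204, -0.1164, 0.1184]
ee_rot: [2.158, 2.276, 0.005]
ft_force: [-0.2, -0.5, 0.3]
opening: 0.537
```

Call:
arm_command(
  motion=[
    {"jaw":50,"linear":[0.3,0,-0.1],"roll":0},
    {"jaw":50,"linear":[0.3,0,-0.1],"roll":0},
    {"jaw":50,"linear":[0.3,0,0],"roll":0},
    {"jaw":50,"linear":[0.3,0,0],"roll":0},
    {"jaw":50,"linear":[0,0,0],"roll":0},
    {"jaw":50,"linear":[0,0,0],"roll":0},
  ],
)

```text
clock: 16.55
tool_pos: [0.5092, 0.0636, 0.1436]
ee_rot: [2.161, 2.28, -0.0]
ft_force: [-0.4, -0.7, -0.4]
opening: 0.54
```

```bash
python3 -c "
from h import *
hs()
im=eyes.read_camera('top')[:,:,::-1];cv2.imwrite('pics/t12.png',im)
cv2.imwrite('pics/t12z.png',cv2.resize(im[180:280,350:520],None,fx=4.7,fy=4.7,interpolation=cv2.INTER_CUBIC))
im=eyes.read_camera('scene')[:,:,::-1];cv2.imwrite('pics/s12.png',im)
cv2.imwrite('pics/s12z.png',cv2.resize(im[180:270,330:430],None,fx=6,fy=6,interpolation=cv2.INTER_CUBIC))
"
```

```text
t 16.55 tcp [0.5092 0.0636 0.1436] toolx [-0.054  0.999 -0.   ] tooly [ 0.999  0.054 -0.   ] z [-0. -0. -1.] F [-0.4 -0.7 -0.4] q [ 0.07 -0.21  1.88 -0.    1.47  0.02] open 50.2
xg,yg,zg mm -204.7 0.2 156.0 yaw -86.93
```

View pics/t12z.png

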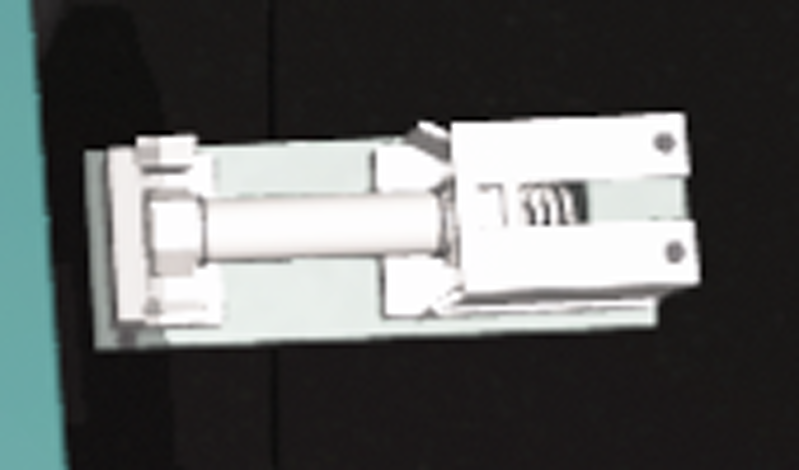

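View pics/s12z.png

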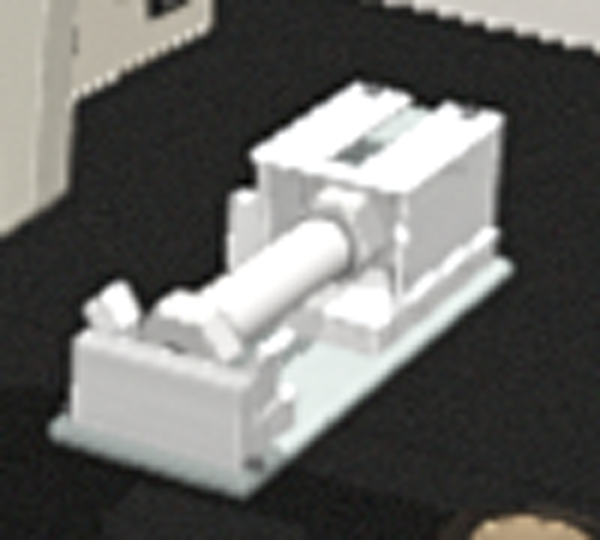

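```bash
python3 -c "
from h import *
ps=eyes.camera_params('scene');pt=eyes.camera_params('top')
im=cv2.imread('pics/s12z.png');it=cv2.imread('pics/t12z.png')
for x in(-65,-47,47,65):
  for y,z in((-8.7,50),(8.7,50),(17.3,35),(-17.3,35)):
    w=O+ex*x/1e3+ey*y/1e3; X=[*w,z/1e3]
    u,v=proj(ps,X);cv2.circle(im,(int((u-330+.5)*6),int((v-180+.5)*6)),3,(0,0,255),-1)
    u,v=proj(pt,X);cv2.circle(it,(int((u-350+.5)*4.7),int((v-180+.5)*4.7)),3,(0,0,255),-1)
cv2.imwrite('pics/o12.png',np.hstack([im[:400,:400],it[100:350,50:450].repeat(1,0) if 0 else cv2.resize(it[100:350,80:480],(400,250)) if 0 else np.vstack([it[100:350,80:480],np.zeros((150,400,3),np.uint8)])]))
"
```

```text
(no output)
```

View pics/o12.png

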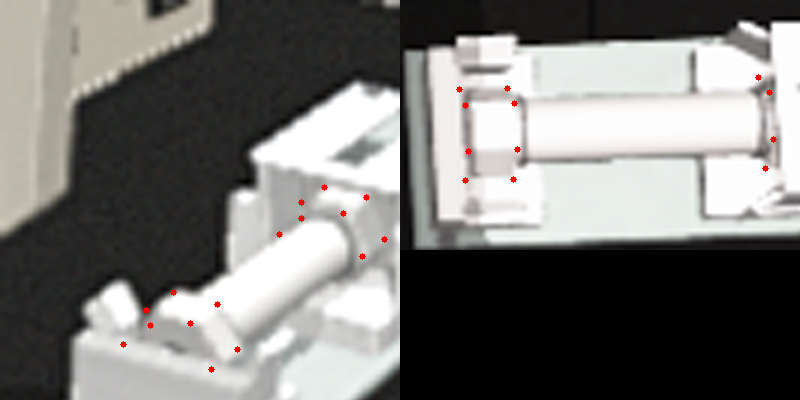

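```bash
python3 -c "
from h import *
print(workorder.job_done())"
```

```text
the job is handed in; nothing more can be done
None
```

The long column is loaded in the holder and the job is handed in at about 16.7 s of the 51 s allowed.

**What I did:**
- I gripped the tube about 26 mm off centre with a light 4 N grip. Raising it left the other end on the worktop, which tilted the column about 13.6°.
- I locked the tilt at 40 N and carried the column to the holder.
- I slid the low end under the hood and pressed the seat back about 21 mm. That figure comes from the arm position, and the 5.2 N push agrees with it.
- With the other end clear of the end stop, I lowered it until it rested on the pad, then moved back until it met the stop. I opened the fingers, lifted and moved away.

**Last checks:**
- **Against the stop:** before release the push on the tool reversed from +8 N to −4.9 N along the bay, which shows the column reached the end stop.
- **Position and spring:** the final top picture shows the nut against the stop. The spring has shifted about 9 pixels, roughly 14 mm, which is the expected seated value.
- **Level:** expected nut corners drawn onto the final pictures match at both ends within a few mm. The scene view sits 2–4 mm off at both ends alike, which I took as calibration error rather than tilt.
- **Clear of everything:** after retreating, the force on the tool read near zero.

**What went wrong or couldn't be checked:**
- One move call was refused because I left out the roll values; nothing moved.
- While lowering, the tool read a brief 8 N upward and about 5 N sideways, and I backed off slightly.
- There was no direct reading of the seat joint.

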